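# Turn the square coin capsule to the front

### The arm

A 6-joint arm with a two-finger parallel gripper is mounted at the origin on the work surface. World frame = base frame: x ahead of the robot, y to its left, z up, the work surface at z = 0. Lengths are in m, angles in rad, forces in N, time in s.
With the tool pointing down it reaches from about 0.4 to 0.825 m from the base axis. Payload 7 kg.
Tool frame: the origin (TCP) lies midway between the tips of the shut fingers; the grasp point (between the pads) lies 19 mm behind it; z points along the fingers, y is the line along which they close (so a half turn about z gives the same grasp; the last joint's range is limited). The gripper opens to 88 mm and grips with 3 to 60 N. Pads are 19 mm wide; open, the fingers measure 130 mm over their backs; the gripper's body (78 mm by 193 mm) begins 47 mm behind the grasp point.
Start: joints at [0.288, 0.359, 0.012, 0, -1.224, -0.288], TCP at [0.675, -0, 0.196] pointing down, gripper open.
Joint ranges: [-3.07, 3.07], [-1.43, 2.12], [-1.02, 1.25], [-3.03, 1.67], [-3.05, -0], [-3.03, 3.03]. Speed limits (rad/s): [2.39, 2.39, 3.01, 3.14, 3.14, 3.14].

### API

Orientations are given as [roll, pitch, yaw] about the fixed x, y, z axes, in that order (R = Rz(yaw) Ry(pitch) Rx(roll)).
In Python, from station import arm gives the robot as it stands. The module is installed in compiled form; this text tells all that it offers.
- The arm moves only by the tool carry_out, never from a script. Its argument "commands" is a list of rows, each a list of 4 numbers: the shift along the world's x, y, z in units of 50 mm (1.0 is 50 mm), then the turn about the world's z in units of 6 degrees (1.0 is 6 degrees). A call has exactly 10 rows; each row is the pose to reach, as a shift and turn from the pose commanded when the call began; what a row does not reach only later rows make up. A row lasts 1/8 s, in which the tool goes at most 62.5 mm and 10.7 degrees, less where a joint would pass 70% of its speed; a pose out of reach is approached as far as the arm can. A call with a gripper value outside its range is refused whole. "claw" is the closure, from 0 (fully open) to 1 (shut), set as the call begins (left out, the last holds). The fingers move at their own pace and stop on an object; "force" is the grip in N (left out, the last holds). Time passes only in rows, so rows that repeat a pose let the fingers close, or fill a call up. It gives the time, the measured TCP pose, the force, the opening and the grip force at its end, in the units of the state.
- arm.get_state(): the state, without advancing time (a new reading comes with each control period).
- arm.grab_frame(name): name is "scene" or "side" or "wrist"; returns a dict with "pixels" (480x640x3 uint8, red, green, blue), "fx", "fy", "cx", "cy" (pixels), "eye" and "orientation" of the camera in the world. Camera axes: x right, y down, z forward; pixel columns grow to the right and rows downward; lengths in m; the calibration is good to about 2 mm. The wrist camera is an equidistant fisheye: a pixel r from the principal point sees the ray r / f radians off the axis. A picture is of the moment at which its call begins. There is no depth.
- arm.job_done(): hands the job in; it is judged then, once.
Trained networks look in a picture, given as the dict that the camera call returned (one of the last four; its "shot" number tells which), for a name from the list of things; names that differ only in an ending like _2 or _b are one class to them, and where a whole thing is asked for, a point or a joint stands for the part that bears it (a point fixed in the world has none). Each returns a list of dicts, best first, with "conf" (0 to 1); they miss things now and then, are a little off and sometimes report something else, mostly with a low value. They report only what shows in the picture. A call takes as long as a camera call. They do not tell look-alikes from the thing itself.
- arm.regions_of(picture, query): "pixels" (480x640 bool, what is visible of it) and "uv" ([column, row] in pixels, amid what is visible of it).
- arm.mark_of(picture, query): "uv" ([column, row] in pixels: a listed point, or the origin of a listed thing).
The state is a dict: "t": time; "q": joint angles; "qd": joint speeds; "joint_efforts": joint torques, N m; "eef_pos": TCP position; "ee_rot": TCP orientation; "force": force on the tool from outside, world axes, zero at the start; "moment": the same for the moment, N m; "width": finger opening in m; "gripper_force": force on a finger pad.
Only numpy, scipy, OpenCV 4.12 (cv2) and the standard library are available. Lean on these libraries where they do the work, as an engineer would, in place of code of your own. Each camera call takes 0.05 s, during which the arm holds its last target. There are 200 camera calls.

### The job

With the fingertips, gently push the coin turntable round by the pegs on its rim until the square capsule is at the front, in line with the steel pointer on the base, and leave it standing still there. Do not touch or lift any of the capsules riding on the turntable, and leave the other things on the desk where they are.

Things in the scene. Friction and masses are not known exactly. Their poses are not given: they have to be found in the camera images.
- base: Fixed black round base of the turntable, 290 mm across, 16 mm high, standing on the desk. Origin: centre of its underside, on the vertical turning axis. Its own -x, within 0.35 rad of the direction towards the robot (world -x), is the front, where a tongue with a pointer sticks out.
- pointer (a point): Outer end of the small stepped steel pointer that marks the front, 182 mm from the turning axis and 20 mm above the desk. It lies on a black tongue of the base, 34 mm wide, 12 mm high, reaching 185 mm from the axis.
- front_spot (a point): The place for the capsule: the point 68 mm from the turning axis towards the pointer, at the height of the turntable's top, 34 mm above the desk. It belongs to the base and does not turn.
- turntable: Round aluminium turntable, grey felt face, 280 mm across, 16 mm thick, top 34 mm above the desk. Origin: centre of its underside on the turning axis, z up. Turns either way, over two full turns, and stays where left; about 1 N at the rim moves it. The three capsules lie 68 mm from the axis at 0, 120 and 240 degrees from its own x axis, midway between pegs; which is where varies.
- peg0 (a point): Centre of the top of one of the six equal upright round steel pegs on the turntable's rim, made to be pushed: 14 mm diameter, 30 mm high above the turntable's face, top 64 mm above the desk, 130 mm from the axis. This one stands 30 degrees counterclockwise (from above) of the turntable's own x axis; the others follow every 60 degrees.
- square_capsule: The square clear acrylic coin capsule, 48 x 48 mm and 9 mm thick, loose on the turntable's felt, any yaw. Origin: centre of its underside (34 mm above the desk). It holds the same white card and 28 mm brass coin as the round ones; only its outline differs.
- round_capsule_a: Round clear acrylic coin capsule, 46 mm across, 9 mm thick, loose on the felt. Origin: centre of its underside.
- round_capsule_b: Second round capsule, the same as the first.
- loupe: Loose bystander, to be left where it is. Origin: centre of its underside. Brass folding loupe, about 65 x 30 x 19 mm, to the left of the turntable.
- gauge_plate: Loose bystander, to be left where it is. Origin: centre of its underside. Round steel gauge plate with graded holes, 96 mm across, 4 mm thick, to the right.
- coaster: Loose bystander, to be left where it is. Origin: centre of its underside. Black ceramic coaster, 98 mm across, 13 mm high, to the left.
- coin_tube: Loose bystander, to be left where it is. Origin: centre of its underside. Clear upright coin tube, 38 mm across, 70 mm high, far right.
- tweezers: Loose bystander, to be left where it is. Origin: centre of its underside. Steel coin tweezers lying flat, about 125 mm long, 8 mm high, near right.
Things that resemble listed ones, but are neither listed nor needed, are in the scene too. Leave any black or brown look-alike of the round_capsule_b alone.

How it is judged:
On the way:
1. a finger pushes against the turntable (contact force between the fingers and turntable above 0.3 N).
At the end, for the whole second after the job is handed in: The square capsule's centre is within 12 mm of the front spot (about 10 degrees of turn), the turntable is at rest, and all three capsules still lie flat on the felt, 55 to 82 mm from the axis (horizontal distance between square_capsule and front_spot below 0.012 m and angular speed of turntable below 0.05 rad/s and height (world z) of square_capsule between 0.03 and 0.04 m and height (world z) of round_capsule_a between 0.03 and 0.04 m and height (world z) of round_capsule_b between 0.03 and 0.04 m and horizontal distance between square_capsule and turntable between 0.055 and 0.082 m and horizontal distance between round_capsule_a and turntable between 0.055 and 0.082 m and horizontal distance between round_capsule_b and turntable between 0.055 and 0.082 m); the robot touches nothing.
It fails at once if a capsule is touched by the robot (more than 0.5 N) (contact force between any of the fingers, the arm and square_capsule above 0.5 N or contact force between any of the fingers, the arm and round_capsule_a above 0.5 N or contact force between any of the fingers, the arm and round_capsule_b above 0.5 N).
It fails at once if a capsule is lifted more than 10 mm or leaves the turntable (height (world z) of any of square_capsule, round_capsule_a, round_capsule_b above 0.044 m or height (world z) of any of square_capsule, round_capsule_a, round_capsule_b below 0.028 m).
It fails at once if the turntable is spun roughly, faster than 3 rad/s (angular speed of turntable above 3 rad/s).
It fails at once if a bystander on the desk is moved more than 20 mm (distance of any of loupe, gauge_plate, coaster, coin_tube, tweezers from where it was at the start of the episode above 0.02 m).
It also fails if it takes over 64 s, if anything falls off the work surface, if the arm or the gripper's body presses on something with over 40 N, if the wrist force passes 120 N, or if a joint passes its speed limit or range.

## Working session

There is one attempt and no reset: what is moved stays moved. The work goes in short steps, Python scripts to look and compute and a tool call to move; the robot and the scene stay as the last step left them, time stands still between calls to the robot, and variables do not carry over. Pictures are saved under pics/ and viewed, at most 10 in all, crops included, and the job is handed in when it is done.

Besides the shell and the picture viewer there is one more tool, called after "Call:" as name(argument=value, ...) on one line, values as JSON. carry_out: Moves the arm, as the interface text tells. Its arguments: {"type":"object","properties":{"commands":{"type":"array","items":{"type":"array","items":{"type":"number"}}},"claw":{"type":"number"},"force":{"type":"number"}},"required":["commands"]}

```bash
mkdir -p pics
cat > h.py <<'E'
import numpy as np, cv2
from station import arm
def R(f):
    o=np.array(f["orientation"],float)
    if o.shape==(3,3): return o
    if o.size==3:
        from scipy.spatial.transform import Rotation as Q
        return Q.from_euler('xyz',o).as_matrix()
    from scipy.spatial.transform import Rotation as Q
    return Q.from_quat(o).as_matrix()
def pt(f,uv,z):
    d=R(f)@np.array([(uv[0]-f["cx"])/f["fx"],(uv[1]-f["cy"])/f["fy"],1.])
    e=np.array(f["eye"]); return e+d*(z-e[2])/d[2]
def save(f,n): cv2.imwrite('pics/'+n,f["pixels"][:,:,::-1])
E
python3 - <<'E'
from h import *
for c in ("scene","side"):
    f=arm.grab_frame(c); save(f,c+'0.png'); print(c,f["eye"],f["orientation"],f["fx"])
    for n,z in (("base",0),("pointer",.02),("turntable",.018),("peg0",.064),("square_capsule",.034),("round_capsule_a",.034),("front_spot",.034)):
        for m in arm.mark_of(f,n)[:6]:
            print(n,round(m["conf"],2),np.round(m["uv"]),np.round(pt(f,m["uv"],z),3))
print(arm.get_state()["ee_rot"])
E
```

```text
scene [1.05548847 0.65744629 1.1383581 ] [-2.48028311 -0.017266    2.48388678] 567.3302979835162
pointer 0.65 [350. 223.] [ 0.394 -0.032  0.02 ]
turntable 0.79 [294. 259.] [ 0.577 -0.025  0.018]
peg0 0.76 [278. 210.] [ 0.538 -0.145  0.064]
square_capsule 0.77 [272. 264.] [ 0.636 -0.034  0.034]
round_capsule_a 0.66 [300. 235.] [ 0.529 -0.066  0.034]
round_capsule_a 0.61 [418. 300.] [0.426 0.253 0.034]
round_capsule_a 0.6 [383. 327.] [0.537 0.256 0.034]
round_capsule_a 0.55 [320. 271.] [0.555 0.051 0.034]
side [ 0.010719   -0.54921983  0.88084278] [-2.40074478  0.02024356 -0.78824693] 552.86541607533
pointer 0.66 [282. 302.] [ 0.399 -0.03   0.02 ]
turntable 0.98 [345. 251.] [ 0.582 -0.026  0.018]
peg0 0.69 [378. 281.] [ 0.538 -0.152  0.064]
square_capsule 0.63 [369. 233.] [ 0.643 -0.038  0.034]
round_capsule_a 0.8 [341. 269.] [ 0.529 -0.064  0.034]
round_capsule_a 0.8 [319. 233.] [0.569 0.039 0.034]
round_capsule_a 0.69 [244. 211.] [0.502 0.207 0.034]
round_capsule_a 0.53 [206. 240.] [0.392 0.197 0.034]
front_spot 0.26 [369. 234.] [ 0.64  -0.04   0.034]
[-3.14153317e+00  8.72256274e-06 -1.57078096e+00]
```

View pics/scene0.png

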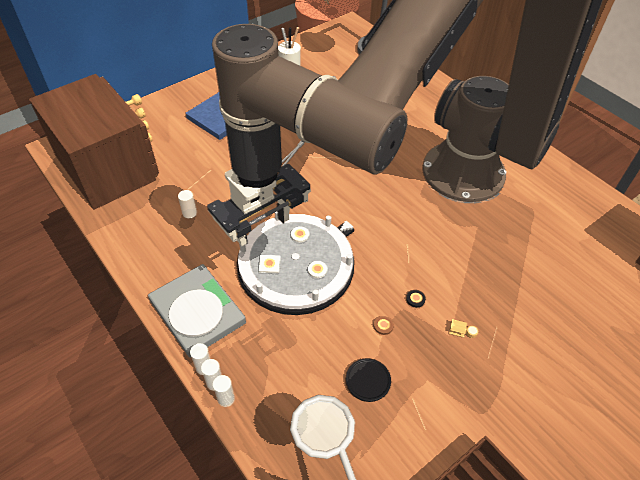

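Run:
```python
import cv2
i=cv2.imread('pics/side0.png')[170:340,240:460]
cv2.imwrite('pics/crop0.png',cv2.resize(i,None,fx=3.5,fy=3.5,interpolation=cv2.INTER_CUBIC)[:600,:800])
```

```text
(no output)
```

View pics/crop0.png

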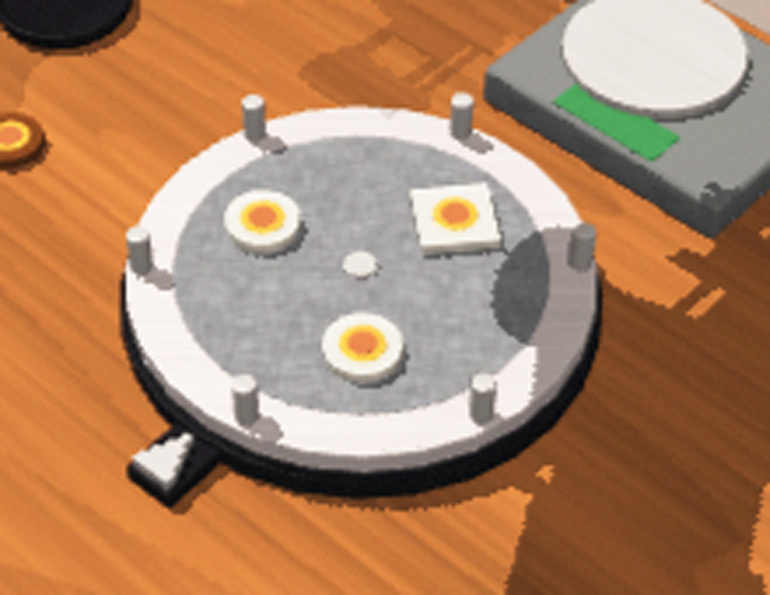

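Side crop: the square capsule is at crop (455,218), which is side pixel (370,232). The two white round ones are at crop (262,220) and (362,345). The brown and black look-alikes are off the table, at scene (383,325) and (416,298). The pointer tip is at crop (150,480). Next I fit the axis and peg phase.

```bash
cat >> h.py <<'E'
from scipy.optimize import least_squares
def fitpegs(P):
    P=np.array(P)[:,:2]
    def res(x):
        d=P-x[:2]; a=np.arctan2(d[:,1],d[:,0]); b=(a-x[2]+np.pi/6)%(np.pi/3)-np.pi/6
        return np.r_[np.hypot(*d.T)-.13, .13*b]
    best=min((least_squares(res,[*P.mean(0),s]) for s in np.arange(0,1.05,.2)),key=lambda r:r.cost)
    return best.x,np.abs(best.fun).max()
E
python3 - <<'E'
from h import *
f=arm.grab_frame("side")
U=[(253,100),(462,98),(582,230),(484,380),(245,380),(138,231)]
P=[pt(f,(u/3.5+240,v/3.5+170),.064) for u,v in U]
x,e=fitpegs(P); print(np.round(P,3),x,e)
c=pt(f,(455/3.5+240,215/3.5+170),.043)
print(c, np.degrees(np.arctan2(*(c[:2]-x[:2])[::-1])))
k=pt(f,(360/3.5+240,262/3.5+170),.036);print(k)
p=pt(f,(138/3.5+240,468/3.5+170),.02);print(p)
for n in ("tweezers","gauge_plate","coin_tube","loupe","coaster"):
  for m in arm.mark_of(f,n)[:1]: print(n,m["conf"],pt(f,m["uv"],0))
f=arm.grab_frame("scene")
for n in ("tweezers","gauge_plate","coin_tube","loupe","coaster"):
  for m in arm.mark_of(f,n)[:1]: print(n,m["conf"],pt(f,m["uv"],0))
E
```

```text
[[ 0.613  0.102  0.064]
 [ 0.704  0.009  0.064]
 [ 0.667 -0.115  0.064]
 [ 0.543 -0.148  0.064]
 [ 0.453 -0.054  0.064]
 [ 0.488  0.07   0.064]] [ 0.57809076 -0.02263986  0.24747573] 0.0016010978927976371
[ 0.64108225 -0.04152123  0.043     ] -16.685830496423637
[ 0.57861363 -0.02230228  0.036     ]
[ 0.39276142 -0.02978686  0.02      ]
tweezers 0.56 [ 0.399848 -0.021074  0.      ]
gauge_plate 0.6 [ 0.50273719 -0.35555321  0.        ]
coin_tube 0.68 [ 0.70686703 -0.32733206  0.        ]
loupe 0.86 [3.97163097e-01 3.57144193e-01 1.11022302e-16]
coaster 0.85 [0.6359802 0.3281499 0.       ]
tweezers 0.57 [ 0.35547226 -0.34905964  0.        ]
coin_tube 0.79 [ 0.69447016 -0.32722006  0.        ]
coaster 0.74 [0.63123519 0.32079471 0.        ]
```

Call:
carry_out(commands=[[-0.6,0.23,0,1.2],[-1.2,0.46,0,2.4],[-1.8,0.7,0,3.6],[-2.4,0.93,0,4.8],[-3.0,1.16,0,6.0],[-3.4,1.3,0,7.0],[-3.75,1.42,0,7.4],[-3.75,1.42,0,7.4],[-3.75,1.42,-0.5,7.4],[-3.75,1.42,-1.0,7.4]], claw=0.5, force=10)

```text
t: 2.65
eef_pos: [0.4883, 0.0711, 0.1457]
ee_rot: [-3.141, -0.0, -0.798]
force: [0.4, 1.0, 0.4]
width: 0.0441
gripper_force: 0.0
```

Run:
```python
from h import *
s=arm.get_state(); print(s["t"],s["eef_pos"],s["ee_rot"],s["width"],s["q"])
f=arm.grab_frame("side"); i=f["pixels"][110:360,180:500,::-1]
cv2.imwrite('pics/s1.png',cv2.resize(i,None,fx=2.4,fy=2.4))
```

```text
2.65 [0.48830191 0.07110399 0.14568851] [-3.14056210e+00 -4.40669138e-04 -7.97623530e-01] 0.04412711079927551 [ 5.43983717e-01  9.90508923e-02 -4.53333310e-01  2.29242667e-04
 -1.01730841e+00  2.29068912e-01]
```

View pics/s1.png

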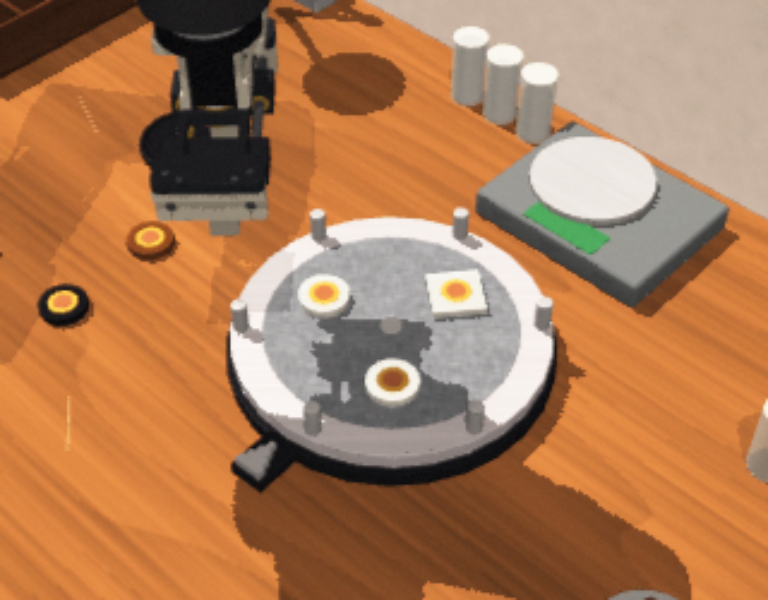

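The gripper (fingertips at crop (225,228)) hangs above the front-left peg (240,305), with the closing axis tangential. Next I descend to straddle it.

Call:
carry_out(commands=[[0,0,-0.3,0],[0,0,-0.6,0],[0,0,-0.9,0],[0,0,-1.2,0],[0,0,-1.5,0],[0,0,-1.7,0],[0,0,-1.9,0],[0,0,-2.05,0],[0,0,-2.05,0],[0,0,-2.05,0]])

```text
t: 3.95
eef_pos: [0.4878, 0.0711, 0.0439]
ee_rot: [-3.141, -0.0, -0.796]
force: [0.7, -0.1, -0.4]
width: 0.0441
gripper_force: 0.0
```

Run:
```python
import numpy as np
C=np.array([.578,-.0225])
pos=lambda t:C+.13*np.array([np.cos(np.radians(t)),np.sin(np.radians(t))])
for a in (134,94,54,14):
    p0=pos(a); print(a,[[*np.round((pos(a-4*k)-p0)/.05,2),0,round(-4*k/6,2)] for k in range(1,11)])
```

```text
134 [[np.float64(0.13), np.float64(0.12), 0, -0.67], [np.float64(0.28), np.float64(0.23), 0, -1.33], [np.float64(0.43), np.float64(0.33), 0, -2.0], [np.float64(0.59), np.float64(0.43), 0, -2.67], [np.float64(0.75), np.float64(0.5), 0, -3.33], [np.float64(0.92), np.float64(0.57), 0, -4.0], [np.float64(1.09), np.float64(0.63), 0, -4.67], [np.float64(1.27), np.float64(0.67), 0, -5.33], [np.float64(1.44), np.float64(0.7), 0, -6.0], [np.float64(1.62), np.float64(0.72), 0, -6.67]]
94 [[np.float64(0.18), np.float64(0.01), 0, -0.67], [np.float64(0.36), np.float64(0.0), 0, -1.33], [np.float64(0.54), np.float64(-0.02), 0, -2.0], [np.float64(0.72), np.float64(-0.05), 0, -2.67], [np.float64(0.9), np.float64(-0.09), 0, -3.33], [np.float64(1.07), np.float64(-0.15), 0, -4.0], [np.float64(1.24), np.float64(-0.22), 0, -4.67], [np.float64(1.4), np.float64(-0.3), 0, -5.33], [np.float64(1.56), np.float64(-0.39), 0, -6.0], [np.float64(1.71), np.float64(-0.49), 0, -6.67]]
54 [[np.float64(0.14), np.float64(-0.11), 0, -0.67], [np.float64(0.28), np.float64(-0.23), 0, -1.33], [np.float64(0.4), np.float64(-0.36), 0, -2.0], [np.float64(0.52), np.float64(-0.5), 0, -2.67], [np.float64(0.63), np.float64(-0.65), 0, -3.33], [np.float64(0.72), np.float64(-0.8), 0, -4.0], [np.float64(0.81), np.float64(-0.96), 0, -4.67], [np.float64(0.88), np.float64(-1.13), 0, -5.33], [np.float64(0.94), np.float64(-1.3), 0, -6.0], [np.float64(0.99), np.float64(-1.47), 0, -6.67]]
14 [[np.float64(0.04), np.float64(-0.18), 0, -0.67], [np.float64(0.06), np.float64(-0.36), 0, -1.33], [np.float64(0.08), np.float64(-0.54), 0, -2.0], [np.float64(0.08), np.float64(-0.72), 0, -2.67], [np.float64(0.06), np.float64(-0.9), 0, -3.33], [np.float64(0.04), np.float64(-1.08), 0, -4.0], [np.float64(0.0), np.float64(-1.26), 0, -4.67], [np.float64(-0.05), np.float64(-1.43), 0, -5.33], [np.float64(-0.11), np.float64(-1.6), 0, -6.0], [np.float64(-0.19), np.float64(-1.77), 0, -6.67]]
```

Call:
carry_out(commands=[[0.13,0.12,0,-0.67],[0.28,0.23,0,-1.33],[0.43,0.33,0,-2.0],[0.59,0.43,0,-2.67],[0.75,0.5,0,-3.33],[0.92,0.57,0,-4.0],[1.09,0.63,0,-4.67],[1.27,0.67,0,-5.33],[1.44,0.7,0,-6.0],[1.62,0.72,0,-6.67]])

```text
t: 5.2
eef_pos: [0.5691, 0.1072, 0.0441]
ee_rot: [-3.141, 0.0, -1.497]
force: [-0.9, 0.7, -0.5]
width: 0.0438
gripper_force: 0.0
```

Run:
```python
from h import *
f=arm.grab_frame("side"); i=f["pixels"][110:360,180:500,::-1]
cv2.imwrite('pics/s2.png',cv2.resize(i,None,fx=2.4,fy=2.4))
s=arm.get_state(); print(s["eef_pos"],s["force"])
```

```text
[0.57017286 0.10743652 0.04411683] [2.05076756 1.01781269 1.0801174 ]
```

View pics/s2.png

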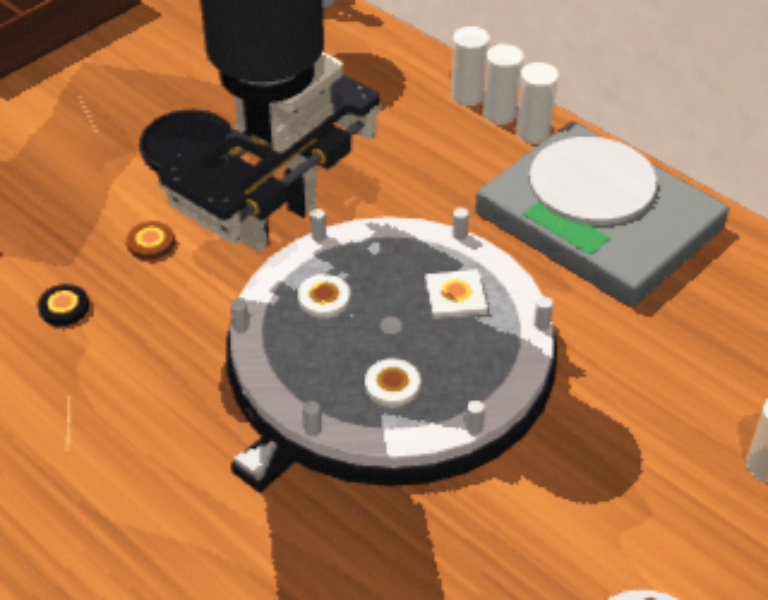

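```bash
cat >> h.py <<'E'
def proj(f,p):
    c=R(f).T@(np.array(p)-np.array(f["eye"])); return np.array([f["fx"]*c[0]/c[2]+f["cx"],f["fy"]*c[1]/c[2]+f["cy"]])
E
python3 - <<'E'
from h import *
f=arm.grab_frame("side")
for p in ([.570,.1074,.044],[.548,.1074,.044],[.592,.1074,.044],[.488,.07,.064]): print((proj(f,p)-[180,110])*2.4)
from scipy.spatial.transform import Rotation as Q
print(Q.from_euler('xyz',f["orientation"]).as_matrix())
g=arm.grab_frame("scene")
i=g["pixels"][120:340,190:430,::-1]; cv2.imwrite('pics/sc2.png',cv2.resize(i,None,fx=2.5,fy=2.5))
for p in ([.570,.1074,.044],[.548,.1074,.044],[.592,.1074,.044]): print((proj(g,p)-[190,120])*2.5)
E
```

```text
[279.90338809 249.52980419]
[262.0645738  261.96243515]
[297.43829565 237.3089788 ]
[238.79026319 302.7507608 ]
[[ 0.70494506 -0.53288871  0.46806205]
 [-0.708973   -0.51059537  0.4864665 ]
 [-0.02024218 -0.67477551 -0.73774539]]
[350.72545841 418.71825298]
[369.19630662 406.87454711]
[332.01414032 430.71615072]
```

View pics/sc2.png

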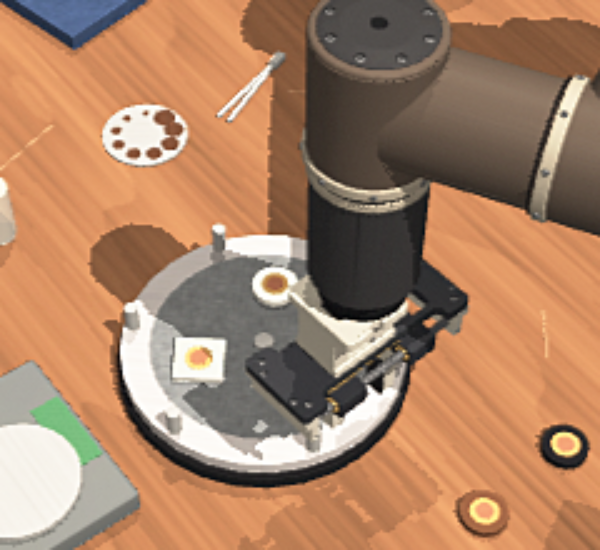

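The view explains the miss. The half-open fingertips (crop (255,247) and (300,213) in side) swing up, about 20 mm above the nominal TCP, so they passed over the peg and nothing moved. I'll go back and come down 18 mm lower.

Call:
carry_out(commands=[[0,0,0.4,0],[-0.2,-0.03,0.4,0.8],[-0.5,-0.07,0.4,2.0],[-0.85,-0.2,0.4,3.3],[-1.2,-0.4,0.4,4.7],[-1.45,-0.58,0.4,5.8],[-1.62,-0.72,0.4,6.67],[-1.62,-0.72,0.2,6.67],[-1.62,-0.72,-0.1,6.67],[-1.62,-0.72,-0.36,6.67]])

```text
t: 6.6
eef_pos: [0.4875, 0.0711, 0.0246]
ee_rot: [3.141, 0.0, -0.797]
force: [0.3, 0.3, 0.3]
width: 0.0436
gripper_force: 0.0
```

Run:
```python
from h import *
f=arm.grab_frame("side"); i=f["pixels"][130:330,190:450,::-1]
cv2.imwrite('pics/s3.png',cv2.resize(i,None,fx=3,fy=3))
s=arm.get_state(); print(s["eef_pos"],s["force"])
```

```text
[0.48645884 0.07065977 0.02303583] [-0.6654389   0.16474231 -2.11199535]
```

View pics/s3.png

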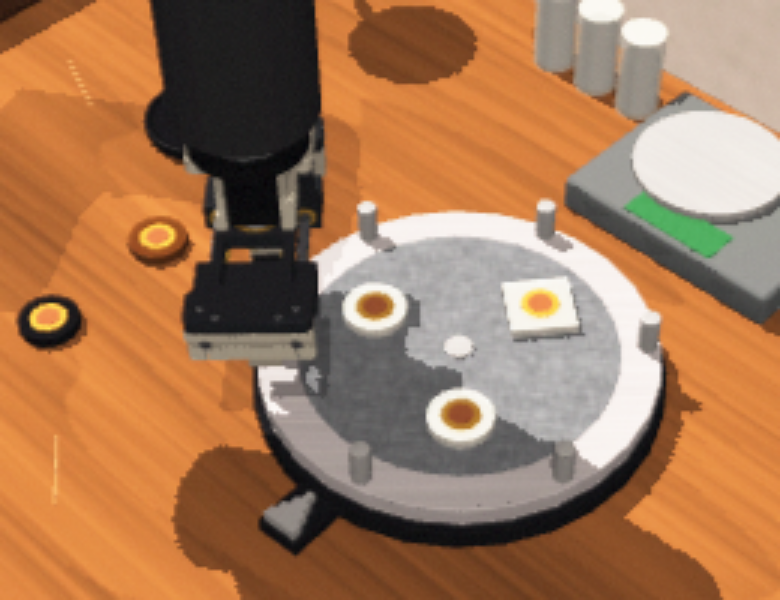

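Call:
carry_out(commands=[[0.13,0.12,0.04,-0.67],[0.28,0.23,0.04,-1.33],[0.43,0.33,0.04,-2.0],[0.59,0.43,0.04,-2.67],[0.75,0.5,0.04,-3.33],[0.92,0.57,0.04,-4.0],[1.09,0.63,0.04,-4.67],[1.27,0.67,0.04,-5.33],[1.44,0.7,0.04,-6.0],[1.62,0.72,0.04,-6.67]])

```text
t: 7.9
eef_pos: [0.5683, 0.1071, 0.0269]
ee_rot: [3.14, -0.0, -1.497]
force: [-0.6, 0.2, 0.4]
width: 0.0441
gripper_force: 0.5
```

Run:
```python
from h import *
f=arm.grab_frame("side"); i=f["pixels"][130:330,190:450,::-1]
cv2.imwrite('pics/s4.png',cv2.resize(i,None,fx=3,fy=3))
s=arm.get_state(); print(s["eef_pos"],s["force"])
for n in ("peg0","square_capsule"):
  for m in arm.mark_of(f,n): print(n,m["conf"],m["uv"])
```

```text
[0.5696348  0.10730755 0.02705304] [2.01828948 0.53298502 0.59178038]
peg0 0.86 [336.7, 287.4]
square_capsule 0.86 [374.7, 244.9]
```

View pics/s4.png

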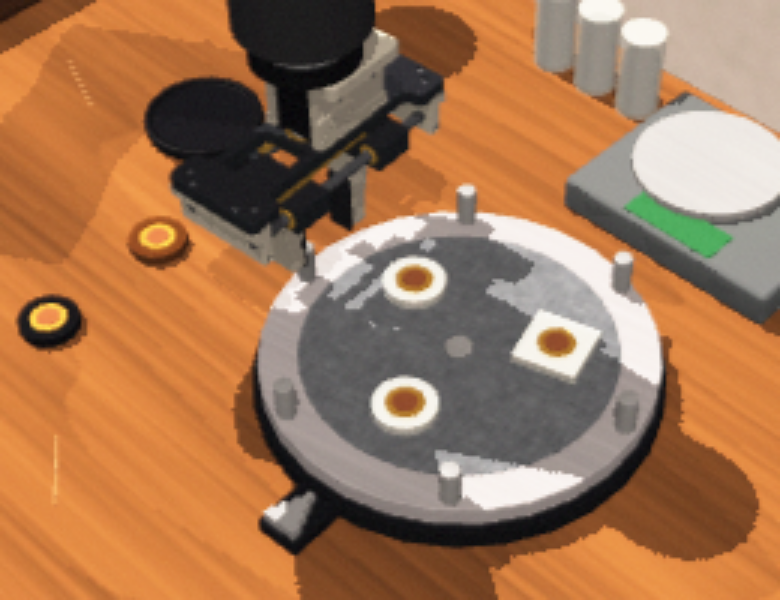

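The table turned about 30° CW: the square capsule is now at crop (555,345) and the pushed peg at (308,255). I keep going round.

Call:
carry_out(commands=[[0.18,0.01,0,-0.67],[0.36,0.0,0,-1.33],[0.54,-0.02,0,-2.0],[0.72,-0.05,0,-2.67],[0.9,-0.09,0,-3.33],[1.07,-0.15,0,-4.0],[1.24,-0.22,0,-4.67],[1.4,-0.3,0,-5.33],[1.56,-0.39,0,-6.0],[1.71,-0.49,0,-6.67]])

```text
t: 9.3
eef_pos: [0.6536, 0.0826, 0.0272]
ee_rot: [3.141, -0.0, -2.194]
force: [0.0, -0.2, -0.3]
width: 0.0441
gripper_force: 0.5
```

Call:
carry_out(commands=[[0.14,-0.11,0,-0.67],[0.28,-0.23,0,-1.33],[0.4,-0.36,0,-2.0],[0.52,-0.5,0,-2.67],[0.63,-0.65,0,-3.33],[0.72,-0.8,0,-4.0],[0.81,-0.96,0,-4.67],[0.88,-1.13,0,-5.33],[0.94,-1.3,0,-6.0],[0.99,-1.47,0,-6.67]])

```text
t: 10.55
eef_pos: [0.7033, 0.0091, 0.0272]
ee_rot: [3.141, -0.0, -2.892]
force: [-0.2, 1.1, -0.1]
width: 0.044
gripper_force: 0.5
```

```bash
cat >> h.py <<'E'
def ang(show=None):
    C=np.array([.578,-.0225])
    for n in ("side","scene"):
        f=arm.grab_frame(n)
        for m in arm.mark_of(f,"square_capsule"):
            p=pt(f,m["uv"],.034); d=p[:2]-C; print(n,round(m["conf"],2),p.round(3),"ang",np.degrees(np.arctan2(d[1],d[0])).round(1),"r",np.hypot(*d).round(3))
        if show==n:
            cv2.imwrite('pics/%s_%d.png'%(n,f["shot"]),cv2.resize(f["pixels"][130:330,190:450,::-1],None,fx=3,fy=3)); print(f["shot"])
    s=arm.get_state(); print(s["t"],s["eef_pos"],s["force"])
E
python3 -c "
from h import *
ang()"
```

```text
side 0.76 [ 0.535 -0.068  0.034] ang -133.0 r 0.063
side 0.54 [0.556 0.047 0.034] ang 107.6 r 0.073
scene 0.86 [ 0.532 -0.07   0.034] ang -133.6 r 0.066
10.75 [0.70313553 0.00896726 0.02735999] [-0.02712724  0.32246947 -0.37935437]
```

Call:
carry_out(commands=[[0.04,-0.18,0,-0.67],[0.06,-0.36,0,-1.33],[0.08,-0.54,0,-2.0],[0.08,-0.72,0,-2.67],[0.06,-0.9,0,-3.33],[0.05,-1.04,0,-3.85],[0.03,-1.15,0,-4.25],[0.01,-1.22,0,-4.5],[0.0,-1.26,0,-4.67],[0.0,-1.26,0,-4.67]])

```text
t: 12.0
eef_pos: [0.7035, -0.0541, 0.0276]
ee_rot: [-3.141, 0.0, 2.903]
force: [-0.5, 0.2, 0.1]
width: 0.0436
gripper_force: 0.0
```

```bash
python3 -c "
from h import *
ang('side')"; ls pics
```

```text
side 0.79 [ 0.518 -0.04   0.034] ang -163.3 r 0.063
13
scene 0.68 [ 0.506 -0.044  0.034] ang -163.3 r 0.075
12.2 [ 0.70356777 -0.05395379  0.0276426 ] [ 0.78205966 -0.1466175  -0.68788482]
crop0.png
s1.png
s2.png
s3.png
s4.png
sc2.png
scene0.png
side0.png
side_13.png
```

Call:
carry_out(commands=[[-0.04,-0.13,0,-0.5],[-0.08,-0.26,0,-1.0],[-0.12,-0.37,0,-1.4],[-0.16,-0.45,0,-1.75],[-0.19,-0.51,0,-2.0],[-0.22,-0.57,0,-2.25],[-0.25,-0.63,0,-2.5],[-0.28,-0.68,0,-2.7],[-0.3,-0.72,0,-2.9],[-0.32,-0.75,0,-3.0]])

```text
t: 13.45
eef_pos: [0.6874, -0.0916, 0.0276]
ee_rot: [3.142, 0.0, 2.588]
force: [1.0, 0.4, -0.4]
width: 0.0436
gripper_force: 0.4
```

```bash
python3 -c "
from h import *
ang('side')"; ls pics
```

```text
side 0.89 [ 0.512 -0.027  0.034] ang -175.9 r 0.066
side 0.61 [0.578 0.125 0.034] ang 90.2 r 0.148
15
scene 0.72 [ 0.514 -0.018  0.034] ang 176.2 r 0.064
13.65 [ 0.68733259 -0.09166731  0.02751038] [-0.44580819  0.13959418 -0.87777247]
crop0.png
s1.png
s2.png
s3.png
s4.png
sc2.png
scene0.png
side0.png
side_13.png
side_15.png
```

View pics/side_15.png

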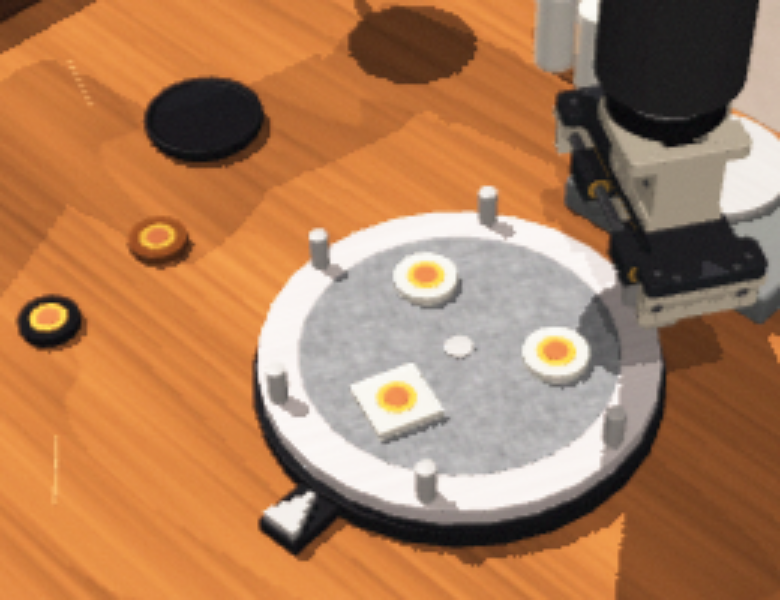

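The square capsule is at crop (397,398) and the pointer at (290,520), so they are nearly in line. The visible pegs are at (487,190), (319,232), (277,372), (425,464) and (615,410). I fit the phase from those.

```bash
python3 -c "
from h import *
f=arm.grab_frame('side')
px=lambda u:(u[0]/3+190,u[1]/3+130)
x,e=fitpegs([pt(f,px(u),.064) for u in [(488,188),(319,231),(277,370),(425,463),(615,409)]])
print(x[:2],np.degrees(x[2]),e)
for z in (.038,.043):
  c=pt(f,px((397,398)),z)[:2]-x[:2]; print(np.degrees(np.arctan2(c[1],c[0])),np.hypot(*c))
for u in ((265,525),(278,537),(290,545),(262,515)):
  c=pt(f,px(u),.02)[:2]-x[:2]; print(u,np.degrees(np.arctan2(c[1],c[0])),np.hypot(*c))
for n in ('side','scene'):
  g=arm.grab_frame(n)
  for m in arm.mark_of(g,'pointer'):
    c=pt(g,m['uv'],.02)[:2]-x[:2]; print(n,m['conf'],np.degrees(np.arctan2(c[1],c[0])),np.hypot(*c))
  for m in arm.mark_of(g,'square_capsule')[:1]: 
    c=pt(g,m['uv'],.034)[:2]-x[:2]; print(n,np.degrees(np.arctan2(c[1],c[0])),np.hypot(*c))
"
```

```text
[ 0.57926281 -0.02220646] 34.2988668046227 0.003519126405134564
-175.7268618091433 0.06599981866807388
-173.35507001413225 0.06926397572888286
(265, 525) -177.4895656808421 0.19021235893776958
(278, 537) -173.6142209753036 0.19179802879452665
(290, 545) -170.58175422884662 0.19210525478693508
(262, 515) -179.68617049066415 0.18602781113327907
side 0.88 -177.97595423668315 0.18009411392410127
side -178.50408393538626 0.06861834441919408
scene -179.2152973143721 0.06908850773085859
```

Within about 2° of the pointer. I back the fingers off to centre on the peg, then lift away.

Call:
carry_out(commands=[[0.03,0.06,0,0.2],[0.06,0.12,0,0.4],[0.09,0.17,0,0.6],[0.11,0.22,0,0.8],[0.11,0.22,0.2,0.8],[0.11,0.22,0.5,0.8],[0.11,0.22,0.9,0.8],[0.11,0.22,1.4,0.8],[0.11,0.22,1.9,0.8],[0.11,0.22,2.4,0.8]])

```text
t: 15.25
eef_pos: [0.6932, -0.0807, 0.15]
ee_rot: [3.141, 0.001, 2.672]
force: [0.2, 0.4, -0.1]
width: 0.0438
gripper_force: 0.0
```

```bash
python3 -c "
from h import *
ang(); ang('side')"; ls pics|grep side_
```

```text
side 0.9 [ 0.51  -0.021  0.034] ang 178.5 r 0.068
scene 0.6 [ 0.506 -0.023  0.034] ang -179.5 r 0.072
15.45 [ 0.69334155 -0.08052409  0.14918969] [-0.3147164  -0.00417724 -0.71587528]
side 0.9 [ 0.512 -0.029  0.034] ang -174.6 r 0.066
22
scene 0.79 [ 0.5   -0.03   0.034] ang -174.3 r 0.078
15.65 [ 0.69244611 -0.08060906  0.14684545] [-0.46300334  0.31193555  0.76747003]
side_13.png
side_15.png
side_22.png
```

View pics/side_22.png

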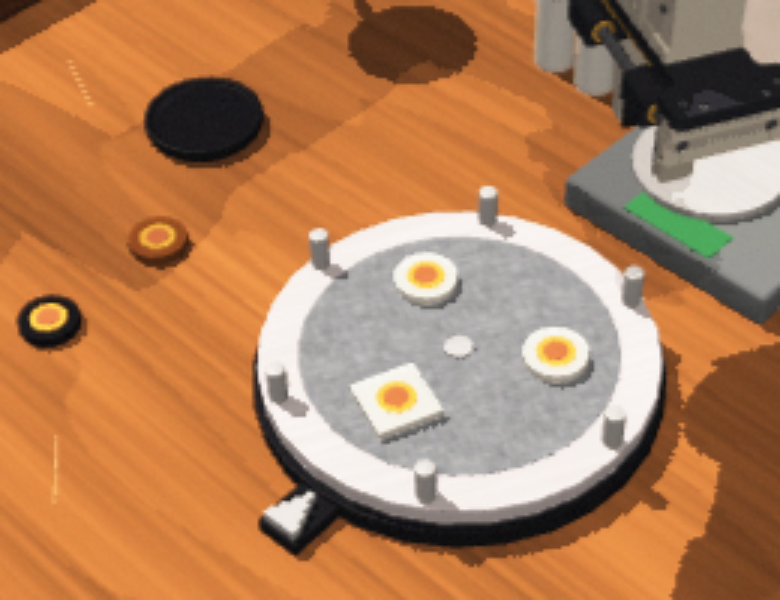

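The table is standing still, unchanged since the last view. The square capsule is at (397,398), in line with the pointer at (290,520), and the gripper is clear.

```bash
python3 -c "
from station import arm
print(arm.job_done())"
```

```text
the job is handed in; nothing more can be done
None
```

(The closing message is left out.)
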